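# Make up the drilling kit and the drop-test kit at a stone laboratory bench

## Task

Make up two kits, one item to a compartment: in the two-compartment tray the drill guide plate, laid flat, and the powder jar, upright; in the three-compartment tray the stone prism, lying in the long compartment, with the dropper bottle and the beaker upright in the two short ones. The guide plate still sits on its fixture on top of the prism: lift it straight up off its two dowels and keep it level all the way to its tray. Leave the camera lens and the rough stone fragment where they are.

Things in the scene. Friction and masses are not known exactly. Their poses are not given: they have to be found in the camera images.
- tray_two: Grey shallow plastic kit tray with two compartments, fixed, 135 (x) by 170 (y) by 20 mm high. Origin: centre of the underside; z up. Floor 4 mm thick, walls 3 mm. One divider, as high as the rim, leaves two compartments, both 164 mm long in y: one 66 mm wide centred at x = -31.5 mm, one 60 mm wide centred at x = +34.5 mm.
- tray_three: Grey shallow plastic kit tray with three compartments, fixed, 135 (x) by 170 (y) by 20 mm high. Origin: centre of the underside; z up. Floor 4 mm thick, walls 3 mm, dividers as high as the rim. Long compartment 66 (x) by 164 (y) mm centred at x = -31.5 mm, y = 0; two short ones, each 60 (x) by 80 (y) mm, centred at x = +34.5 mm, y = -42 and +42 mm.
- fixture: Drilling fixture fixed to the bench: aluminium base 116 (x) by 160 (y) by 12 mm with two upright steel dowels at x = 0, y = -58 and +58 mm: 14 mm diameter up to z = 50 mm, then 10 mm up to z = 73 mm. Origin: centre of the underside; z up. Strips 4 mm high locate the foot of the prism, which lies on the base in the middle, its length along x.
- guide_plate: Steel drill guide plate, 46 (x) by 140 (y) by 8 mm thick, 0.48 kg. At its centre a round dark steel bush, 26 mm diameter, stands 40 mm above the plate: grip it there. Origin: centre of the plate's underside; z up, bush top at z = 48 mm. It starts lying on the prism, its two 11 mm holes (y = -58, +58 mm) over the 10 mm dowels, whose tips are 21 mm above its underside.
- stone_prism: Pale sandstone prism, 90 (x) by 40 (y) by 40 (z) mm, 0.32 kg. Origin: its centre. At the start it lies in the fixture under the guide plate, its two ends showing either side of the plate; when the plate is off it lifts straight out.
- dropper_bottle: Amber glass dropper bottle, upright: body 38 mm in diameter, straight up to 46 mm, narrowing to a black cap and rubber bulb, 85 mm high in all, 0.11 kg. Origin: centre of its underside; z up.
- powder_jar: Small clear plastic sample jar with a little stone powder in it and a white screw lid, upright: 38 mm in diameter up to 36 mm, then the lid, 40 mm in diameter, up to 52 mm; 0.06 kg. Closed. Origin: centre of its underside; z up.
- beaker: Small open steel beaker, upright, empty: straight-sided, 44 mm in outer diameter, walls 3 mm, 60 mm high, 0.09 kg. Origin: centre of its underside; z up.
- lens: Bystander: black camera lens standing on end, 66 mm in diameter, 68 mm high. Origin: centre of its underside. To be left alone.
- fragment: Bystander: rough dark stone fragment about 62 mm across and 37 mm high, irregular. Origin: about the centre of its underside. To be left alone.
There are look-alikes about, which are no part of the job. Leave any black or blue look-alike of the tray_two alone.

How it is judged:
At the end, for the whole second after the job is handed in: tray_two: plate flat and jar upright, each on the floor of its own compartment. tray_three: prism lying on the floor of the long compartment, bottle and beaker upright in the short ones, either way round. Within 3 mm of the floor and 0.1 rad of level; all released and at rest (x of guide_plate in the frame of tray_two between -0.066 and 0.066 m and y of guide_plate in the frame of tray_two between -0.083 and 0.083 m and z of guide_plate in the frame of tray_two between 0.001 and 0.007 m and angle between each of guide_plate, powder_jar, dropper_bottle, beaker's own z axis and vertical below 0.1 rad and x of powder_jar in the frame of tray_two between -0.066 and 0.066 m and y of powder_jar in the frame of tray_two between -0.083 and 0.083 m and z of powder_jar in the frame of tray_two between 0.001 and 0.007 m and x of stone_prism in the frame of tray_three between -0.066 and 0.003 m and y of stone_prism in the frame of tray_three between -0.083 and 0.083 m and z of stone_prism in the frame of tray_three between 0.02 and 0.027 m and angle between stone_prism's own x axis and vertical between 1.47 and 1.67 rad and x of dropper_bottle in the frame of tray_three between 0.003 and 0.066 m and z of dropper_bottle in the frame of tray_three between 0.001 and 0.007 m and x of beaker in the frame of tray_three between 0.003 and 0.066 m and z of beaker in the frame of tray_three between 0.001 and 0.007 m and ((y of dropper_bottle in the frame of tray_three between 0 and 0.083 m and y of beaker in the frame of tray_three between -0.083 and 0 m) or (y of dropper_bottle in the frame of tray_three between -0.083 and 0 m and y of beaker in the frame of tray_three between 0 and 0.083 m)) and linear speed of each of guide_plate, powder_jar, stone_prism, dropper_bottle, beaker below 0.02 m/s and angular speed of each of guide_plate, powder_jar, stone_prism, dropper_bottle, beaker below 0.2 rad/s); the robot touches nothing.
It fails at once if the guide plate is tipped more than 0.3 rad (17 degrees) from level (angle between guide_plate's own z axis and vertical above 0.3 rad).
It fails at once if the camera lens is moved by more than 20 mm (distance of lens from where it was at the start of the episode above 0.02 m).
It fails at once if the stone fragment is moved by more than 20 mm (distance of fragment from where it was at the start of the episode above 0.02 m).
It also fails if it takes over 120 s, if anything falls off the work surface, if the arm or the gripper's body presses on something with over 40 N, if the wrist force passes 120 N, or if a joint passes its speed limit or range.

## Robot

A 6-joint arm with a two-finger parallel gripper is mounted at the origin on the work surface. World frame = base frame: x ahead of the robot, y to its left, z up, the work surface at z = 0. Lengths are in m, angles in rad, forces in N, time in s.
With the tool pointing down it reaches from about 0.375 to 0.9 m from the base axis. Payload 3.1 kg.
Tool frame: the origin (TCP) lies between the finger pads; the fingertips stand 22 mm ahead of it and the grasp point (between the pads) lies 3 mm ahead of it; z points along the fingers, y is the line along which they close (so a half turn about z gives the same grasp; the last joint's range is limited). The gripper opens to 87 mm and grips with 3 to 60 N. Pads are 19 mm wide; open, the fingers measure 117 mm over their backs; the gripper's body (75 mm by 190 mm) begins 51 mm behind the grasp point.
Start: joints at [-1.44, 0.527, 1.433, -0, 1.181, -0.178], TCP at [0.191, -0.595, 0.245] pointing down, gripper open.
Joint ranges: [-3.08, 3.08], [-0.75, 2.2], [0.22, 2.44], [-1.43, 4.57], [0, 2.65], [-2.85, 2.85]. Speed limits (rad/s): [2.79, 2.79, 3.14, 3.14, 3.14, 3.14].

## Interface

Orientations are given as a unit quaternion [x, y, z, w].
In Python, from rig import robot gives the robot as it stands.
- The arm moves only by the tool move_arm, never from a script. Its argument "series" is text: rows parted by semicolons, each of 6 numbers parted by spaces: the shift along the tool's x, y, z in mm, then the turn, a rotation vector about the tool's x, y, z in degrees. In form: dx dy dz ax ay az; .... A call has 1 to 8 rows; each row is the pose to reach, as a shift and turn from the pose commanded when the call began, along the tool's axes at that moment; what a row does not reach only later rows make up. A row lasts 1/12 s, in which the tool goes at most 41.7 mm and 7.16 degrees, less where a joint would pass 70% of its speed; a pose out of reach is approached as far as the arm can. A call with a gripper value outside its range is refused whole. "jaw" is the opening, from 0 (shut) to 1 (fully open), set as the call begins (left out, the last holds). The fingers move at their own pace and stop on an object; "newtons" is the grip in N (left out, the last holds). Time passes only in rows, so rows that repeat a pose let the fingers close. It gives the time, the measured TCP pose, the force, the opening and the grip force at its end, in the units of the state.
- robot.get_obs(): the state, without advancing time (a new reading comes with each control period).
- robot.camera(name): name is "side" or "top"; returns a dict with "img" (480x640x3 uint8, red, green, blue), "mtx" (3x3 intrinsics, pixels), "world_to_cam" (4x4, takes a point from world to camera coordinates). Camera axes: x right, y down, z forward; pixel columns grow to the right and rows downward; lengths in m; the calibration is good to about 2 mm. A picture is of the moment at which its call begins. There is no depth.
- robot.hand_in(): hands the job in; it is judged then, once.
Trained networks look in a picture, given as the dict that the camera call returned (one of the last four; its "shot" number tells which), for a name from the list of things; names that differ only in an ending like _2 or _b are one class to them, and where a whole thing is asked for, a point or a joint stands for the part that bears it (a point fixed in the world has none). Each returns a list of dicts, best first, with "p" (0 to 1); they miss things now and then, are a little off and sometimes report something else, mostly with a low value. They report only what shows in the picture. A call takes as long as a camera call. They do not tell look-alikes from the thing itself.
- robot.search_frame(picture, thing): "xyz" ([x, y, z] in m, in world coordinates, good to about 4 mm: the middle of the surface that is visible of it).
- robot.tip_of(picture, thing): "xyz" ([x, y, z] in m, in world coordinates, good to about 4 mm: a listed point, or the origin of a listed thing).
The state is a dict: "time": time; "q": joint angles; "joint_velocities": joint speeds; "joint_torque": joint torques, N m; "position": TCP position; "tool_rot": TCP orientation; "ft_force": force on the tool from outside, world axes, zero at the start; "moment": the same for the moment, N m; "grip_width": finger opening in m; "grip_force": force on a finger pad.
Only numpy, scipy, OpenCV 4.12 (cv2) and the standard library are available. Lean on these libraries where they do the work, as an engineer would, in place of code of your own. Each camera call takes 0.05 s, during which the arm holds its last target. There are 200 camera calls.

## Working session

There is one attempt and no reset: what is moved stays moved. The work goes in short steps, Python scripts to look and compute and a tool call to move; the robot and the scene stay as the last step left them, time stands still between calls to the robot, and variables do not carry over. Pictures are saved under pics/ and viewed, at most 14 in all, crops included, and the job is handed in when it is done.

Besides the shell and the picture viewer there is one more tool, called after "Emit:" by a JSON object that holds its "fn" and its "kwargs", one argument or row to a line. move_arm: Moves the arm, as the interface text tells. Its arguments: {"type":"object","properties":{"series":{"type":"string"},"jaw":{"type":"number"},"newtons":{"type":"number"}},"required":["series"]}

```bash
mkdir -p pics; ls; python3 - <<'E'
from rig import robot
import cv2
for n in ["top","side"]:
    c=robot.camera(n); cv2.imwrite(f"pics/{n}0.png",c["img"][:,:,::-1])
    print(n,c["mtx"].round(1).tolist(),c["world_to_cam"].round(3).tolist())
    for t in "tray_two tray_three fixture guide_plate stone_prism dropper_bottle powder_jar beaker lens fragment".split():
        print(t,[(d["xyz"].round(3).tolist() if hasattr(d["xyz"],"round") else [round(v,3) for v in d["xyz"]],round(d["p"],2)) for d in robot.tip_of(c,t)[:3]])
o=robot.get_obs(); print(o)
E
```

```text
pics
top [[601.5, 0.0, 319.9], [0.0, 601.5, 235.5], [0.0, 0.0, 1.0]] [[-0.027, -1.0, -0.001, 0.134], [-0.998, 0.027, -0.057, 0.459], [0.057, -0.001, -0.998, 1.261], [0.0, 0.0, 0.0, 1.0]]
tray_two [([0.501, 0.296, -0.0], 0.88), ([0.497, 0.546, 0.003], 0.56)]
tray_three [([0.485, -0.31, 0.001], 0.58)]
fixture [([0.619, 0.011, 0.001], 0.74)]
guide_plate [([0.624, 0.008, 0.053], 0.78)]
stone_prism [([0.622, 0.014, 0.035], 0.76)]
dropper_bottle [([0.427, 0.12, 0.002], 0.78)]
powder_jar [([0.672, -0.19, -0.004], 0.66)]
beaker []
lens [([0.661, 0.192, 0.001], 0.73), ([0.672, -0.19, -0.005], 0.28)]
fragment [([0.446, -0.117, 0.003], 0.56)]
side [[514.3, 0.0, 321.0], [0.0, 514.3, 246.8], [0.0, 0.0, 1.0]] [[-0.838, -0.545, -0.0, 0.433], [-0.378, 0.582, -0.72, 0.164], [0.393, -0.604, -0.694, 1.105], [0.0, 0.0, 0.0, 1.0]]
tray_two [([0.5, 0.296, 0.001], 0.72)]
tray_three [([0.492, -0.313, -0.001], 0.79)]
fixture [([0.622, 0.01, 0.001], 0.78)]
guide_plate [([0.626, 0.011, 0.048], 0.62)]
stone_prism [([0.625, 0.013, 0.029], 0.82), ([0.672, -0.191, -0.0], 0.58), ([0.448, -0.116, 0.0], 0.55)]
droppe
[... 325 characters left out ...]
43948843e+00,  5.27482839e-01,  1.43272311e+00, -2.29077580e-05,
        1.18141732e+00, -1.78514279e-01]), 'joint_velocities': array([ 6.48737125e-04, -1.09563786e-03,  1.37168039e-04,  2.39485307e-03,
        7.44566878e-05,  1.47747426e-04]), 'joint_torque': array([-8.75967653e-04, -4.40029836e+01, -1.76988101e+01,  6.32310519e-02,
        5.04380430e-02, -3.48136530e-05]), 'position': array([ 0.19056421, -0.59519752,  0.24455158]), 'tool_rot': array([ 9.88024582e-01,  1.54296548e-01, -1.02322727e-05, -1.55505916e-05]), 'ft_force': array([-0.63666947,  0.31973629,  0.21094105]), 'moment': array([-0.05276947, -0.0179368 , -0.04691799]), 'grip_force': 0.0, 'grip_width': 0.08697854425936545}
```

View pics/top0.png

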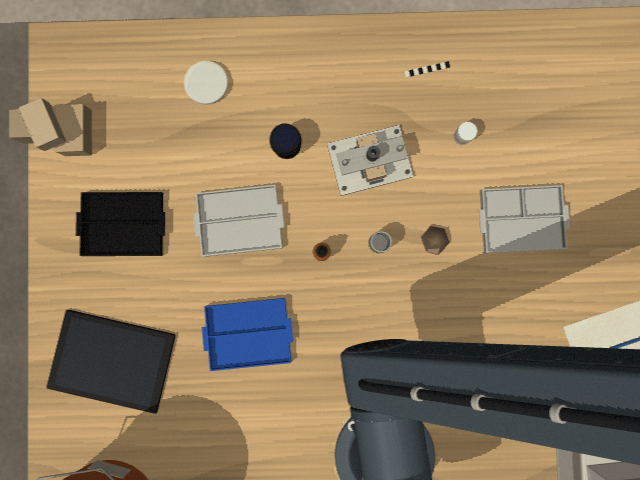

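View pics/side0.png

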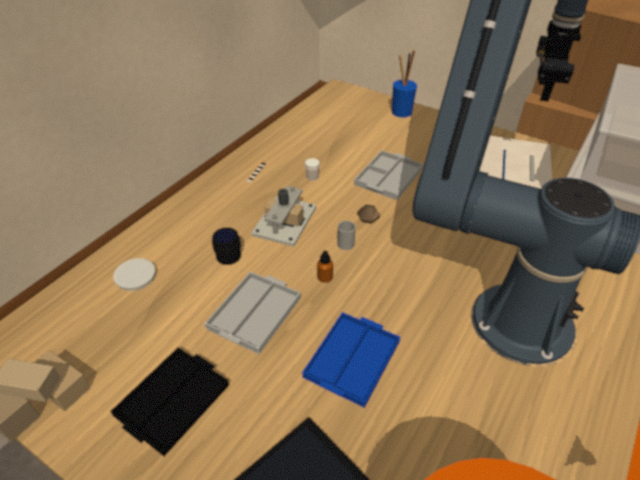

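```bash
cat > h.py <<'E'
import numpy as np, cv2
from scipy.spatial.transform import Rotation as R
from rig import robot
def p2w(c,u,v,z):
    M=c["world_to_cam"]; r=M[:3,:3].T; o=-r@M[:3,3]
    d=r@np.linalg.inv(c["mtx"])@[u,v,1]; return o+d*(z-o[2])/d[2]
def w2p(c,p):
    q=c["world_to_cam"]@[*p,1]; q=c["mtx"]@q[:3]; return q[:2]/q[2]
def tool(p):  # world point of desired TCP -> shift in tool axes mm
    o=robot.get_obs(); r=R.from_quat(o["tool_rot"])
    return (r.inv().apply(np.array(p)-o["position"])*1000).round(1)
E
python3 - <<'E'
import cv2,numpy as np
im=cv2.imread("pics/top0.png")
t=[cv2.resize(im[y:y+75,x:x+100],(400,300),interpolation=cv2.INTER_CUBIC) for x,y in [(190,182),(474,180),(322,122),(300,215)]]
m=np.vstack([np.hstack(t[:2]),np.hstack(t[2:])]); cv2.imwrite("pics/m0.png",m)
E
```

```text
(no output)
```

View pics/m0.png

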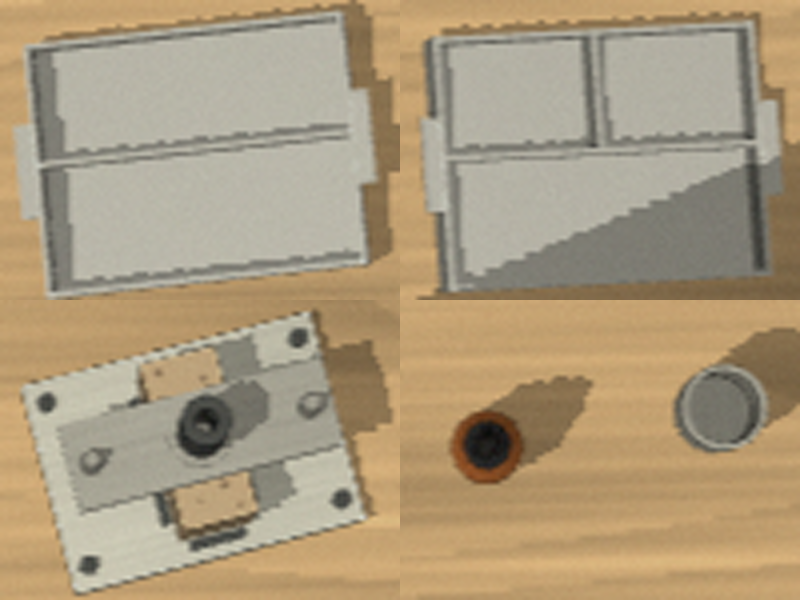

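```bash
python3 - <<'E'
from h import *
c=robot.camera("top")
def q(off,pts,z): 
    return np.array([p2w(c,off[0]+(u-1.5)/4,off[1]+(v-1.5)/4,z)[:2] for u,v in pts])
def rect(n,P):
    e=(P[0]-P[1])+(P[3]-P[2]) # toward +y
    print(n,P.mean(0).round(4),"yaw",np.degrees(np.arctan2(-e[0],e[1])).round(2),"sizes",[np.linalg.norm(P[i]-P[(i+1)%4]).round(4) for i in range(4)])
rect("two",q((190,182),[(25,47),(345,12),(368,263),(50,295)],.02))
rect("three",q((474,180),[(28,38),(355,22),(370,270),(50,290)],.02))
rect("base",q((322,122),[(22,85),(312,12),(365,218),(80,293)],.012))
rect("plate",q((322,122),[(58,127),(325,60),(345,142),(82,213)],.060))
print("bush",q((322,122),[(205,121)],.1),"beaker",q((300,215),[(322,108)],.06),"bulb",q((300,215),[(88,143)],.085))
im=c["img"].astype(int)[115:150,450:490]; m=((im.min(2)>190)).astype(np.uint8)
ys,xs=np.nonzero(m); print("lid",p2w(c,450+xs.mean(),115+ys.mean(),.052),len(xs),xs.min(),xs.max(),ys.min(),ys.max())
print("tool yaw", R.from_quat(robot.get_obs()["tool_rot"]).as_matrix().round(3).tolist(), robot.get_obs()["position"])
E
```

```text
two [0.4992 0.2912] yaw 4.44 sizes [np.float64(0.1703), np.float64(0.1336), np.float64(0.1681), np.float64(0.132)]
three [ 0.4864 -0.3101] yaw 1.61 sizes [np.float64(0.1734), np.float64(0.1314), np.float64(0.1688), np.float64(0.1337)]
base [0.6219 0.009 ] yaw 12.96 sizes [np.float64(0.1604), np.float64(0.1145), np.float64(0.1573), np.float64(0.1161)]
plate [0.6214 0.009 ] yaw 13.12 sizes [np.float64(0.1419), np.float64(0.0438), np.float64(0.1402), np.float64(0.0462)]
bush [[0.6210529  0.01121857]] beaker [[ 0.44370663 -0.00128812]] bulb [[0.42833029 0.11856512]]
lid [ 0.6694451  -0.19037603  0.052     ] 245 9 26 7 24
tool yaw [[0.952, 0.305, -0.0], [0.305, -0.952, -0.0], [-0.0, 0.0, -1.0]] [ 0.19055208 -0.59521683  0.24456646]
```

Emit:
{"fn": "move_arm", "kwargs": {
  "series": "20 -15 3 0 0 0; 50 -38 6 0 0 1; 81 -61 8 0 0 2; 112 -84 10 0 0 3; 143 -107 12 0 0 4; 174 -130 14 0 0 5; 205 -153 16 0 0 5; 236 -176 18 0 0 5",
  "jaw": 0.68,
  "newtons": 30
}}

```text
time: 1.82
position: [0.3625, -0.3542, 0.2267]
tool_rot: [0.994, 0.111, 0.0, 0.0]
ft_force: [0.6, -0.7, 0.3]
grip_width: 0.0596
grip_force: 0.0
```

```bash
cat >> h.py <<'E'
def to(x,y,z,yaw):
    o=robot.get_obs(); r=R.from_quat(o["tool_rot"]); m=r.as_matrix()
    cur=np.degrees(np.arctan2(m[1,0],m[0,0]))
    s=tool((x,y,z)); az=(cur-yaw+180)%360-180
    # tilt correction included in full rotvec
    tgt=R.from_euler("z",yaw,degrees=True)*R.from_euler("x",180,degrees=True)
    rv=np.degrees((r.inv()*tgt).as_rotvec())
    print("pos",o["position"].round(4),"yaw",cur.round(2),"w",round(o["grip_width"],4),"gf",round(float(o["grip_force"]),1),"F",o["ft_force"].round(1),"t",round(o["time"],2))
    print("shift",s,"rot",rv.round(2),"rows>=",np.ceil(max(np.linalg.norm(s)/41.7,abs(az)/7.16)))
E
python3 -c "
from h import *
to(.621,.010,.16,13)"
```

```text
pos [ 0.3625 -0.3542  0.2267] yaw 12.72 w 0.0596 gf 0.0 F [ 0.6 -0.7  0.3] t 1.82
shift [ 332.3 -298.4   66.6] rot [ 0.03 -0.02 -0.28] rows>= 11.0
```

Emit:
{"fn": "move_arm", "kwargs": {
  "series": "30 -27 2 0 0 0; 60 -54 4 0 0 0; 90 -81 6 0 0 0; 120 -108 8 0 0 0; 150 -135 10 0 0 0; 180 -162 12 0 0 0; 210 -189 14 0 0 0; 240 -216 16 0 0 0"
}}

```text
time: 2.48
position: [0.5491, -0.0902, 0.2107]
tool_rot: [0.994, 0.111, 0.0, 0.0]
ft_force: [1.2, 0.1, 0.2]
grip_width: 0.059
grip_force: 0.0
```

Emit:
{"fn": "move_arm", "kwargs": {
  "series": "30 -27 10 0 0 0; 55 -50 22 0 0 0; 75 -68 34 0 0 0; 85 -77 44 0 0 0; 90 -81 48 0 0 0; 92 -82 50 0 0 0; 92 -82 50 0 0 0; 92 -82 50 0 0 0"
}}

```text
time: 3.15
position: [0.6193, 0.0068, 0.1609]
tool_rot: [0.994, 0.11, -0.0, 0.0]
ft_force: [-0.2, -0.3, 0.2]
grip_width: 0.0592
grip_force: 0.0
```

```bash
python3 - <<'E'
from h import *
to(.6215,.0095,.085,13)
c=robot.camera("top");s=robot.camera("side")
cv2.imwrite("pics/a.png",np.hstack([cv2.resize(c["img"][90:215,300:440],(400,357)),cv2.resize(s["img"][130:255,220:360],(400,357))])[:,:,::-1])
for k in (c,s):
  for t in ("guide_plate",): print([(np.round(d["xyz"],4),d["p"]) for d in robot.tip_of(k,t)[:1]])
E
```

```text
pos [0.6193 0.0068 0.1609] yaw 12.67 w 0.0592 gf 0.0 F [-0.2 -0.3  0.2] t 3.15
shift [ 2.7 -2.2 75.9] rot [ 0.02  0.01 -0.33] rows>= 2.0
[(array([ 0.4872, -0.3099, -0.0017]), 0.37)]
[(array([0.629 , 0.0118, 0.0498]), 0.71)]
```

View pics/a.png

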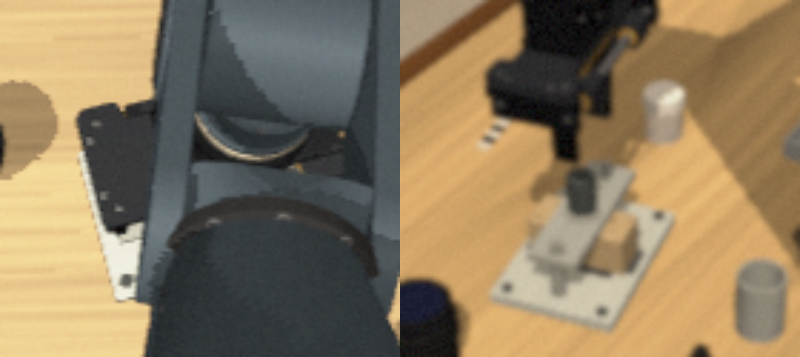

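Emit:
{"fn": "move_arm", "kwargs": {
  "series": "1 -1 20 0 0 0; 2 -2 40 0 0 0; 2.5 -2.5 58 0 0 0; 2.5 -2.5 70 0 0 0; 2.5 -2.5 75 0 0 0; 2.5 -2.5 75 0 0 0; 2.5 -2.5 75 0 0 0"
}}

```text
time: 3.93
position: [0.622, 0.011, 0.086]
tool_rot: [0.994, 0.111, 0.0, 0.0]
ft_force: [0.3, -0.3, -0.4]
grip_width: 0.059
grip_force: 0.0
```

Emit:
{"fn": "move_arm", "kwargs": {
  "series": "0 0 0 0 0 0; 0 0 0 0 0 0; 0 0 0 0 0 0; 0 0 0 0 0 0; 0 0 0 0 0 0; 0 0 0 0 0 0; 0 0 0 0 0 0; 0 0 0 0 0 0",
  "jaw": 0,
  "newtons": 10
}}

```text
time: 4.6
position: [0.6218, 0.0111, 0.0857]
tool_rot: [0.994, 0.111, 0.0, 0.0]
ft_force: [1.2, -0.7, 1.4]
grip_width: 0.0248
grip_force: 10.0
```

```bash
python3 - <<'E'
from h import *
to(.6215,.0095,.085,13)
print(robot.get_obs()["moment"])
s=robot.camera("side")
cv2.imwrite("pics/b.png",cv2.resize(s["img"][150:250,230:340],(660,600),interpolation=2)[:,:,::-1])
E
```

```text
pos [0.6218 0.0111 0.0857] yaw 12.75 w 0.0248 gf 10.0 F [ 1.2 -0.7  1.4] t 4.6
shift [-0.6  1.5  0.7] rot [ 0.01 -0.02 -0.25] rows>= 1.0
[-0.07135228 -0.00312864  0.01277152]
```

View pics/b.png

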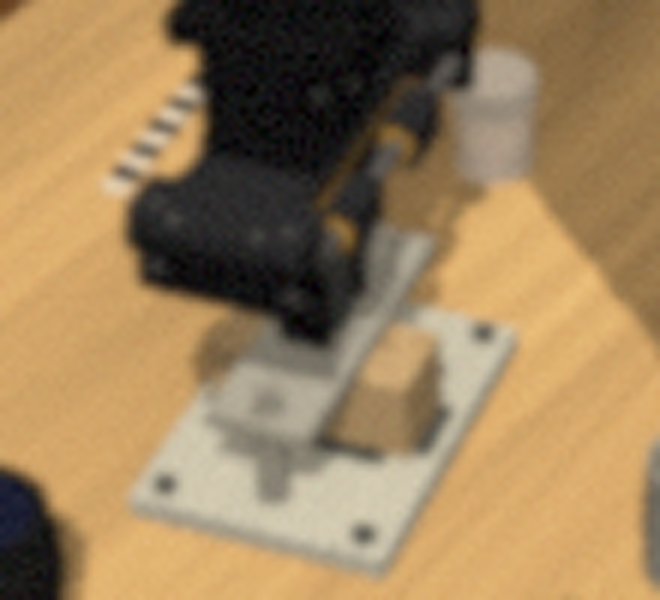

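Emit:
{"fn": "move_arm", "kwargs": {
  "series": "0 0 0 0 0 0; 0 0 0 0 0 0; 0 0 -1 0 0 0; 0 0 -3 0 0 0; 0 0 -5 0 0 0; 0 0 -8 0 0 0; 0 0 -8 0 0 0; 0 0 -8 0 0 0",
  "newtons": 40
}}

```text
time: 5.32
position: [0.6214, 0.0114, 0.0936]
tool_rot: [0.994, 0.111, -0.0, -0.0]
ft_force: [0.2, -0.7, -4.1]
grip_width: 0.0244
grip_force: 40.0
```

```bash
python3 - <<'E'
from h import *
to(.6215,.0095,.085,13); print(robot.get_obs()["moment"])
E
```

```text
pos [0.6214 0.0114 0.0936] yaw 12.76 w 0.0244 gf 40.0 F [ 0.2 -0.7 -4.1] t 5.32
shift [-0.3  1.9  8.6] rot [-0.01  0.03 -0.24] rows>= 1.0
[-0.06575088 -0.0896555   0.00755042]
```

Emit:
{"fn": "move_arm", "kwargs": {
  "series": "0 0 -6 0 0 0; 0 0 -14 0 0 0; 0 0 -24 0 0 0; 0 0 -34 0 0 0; 0 0 -44 0 0 0; 0 0 -52 0 0 0; 0 0 -56 0 0 0; 0 0 -56 0 0 0"
}}

```text
time: 5.98
position: [0.6224, 0.0112, 0.1513]
tool_rot: [0.994, 0.111, 0.001, 0.0]
ft_force: [-0.2, -0.4, -4.8]
grip_width: 0.0247
grip_force: 40.0
```

```bash
python3 - <<'E'
from h import *
to(.4679,.2901,.12,4.2); print(robot.get_obs()["moment"])
E
```

```text
pos [0.6224 0.0112 0.1513] yaw 12.75 w 0.0247 gf 40.0 F [-0.2 -0.4 -4.8] t 5.98
shift [ -89.2 -306.1   30.8] rot [ 0.05 -0.16  8.55] rows>= 8.0
[-0.0069457   0.04339165  0.05207055]
```

Emit:
{"fn": "move_arm", "kwargs": {
  "series": "-2 -6 0 0 0 0; -6 -20 0 0 0 1; -11 -38 0 0 0 2; -17 -58 0 0 0 3; -23 -80 0 0 0 4; -30 -103 0 0 0 5; -37 -126 0 0 0 6; -44 -150 0 0 0 7"
}}

```text
time: 6.65
position: [0.544, 0.1489, 0.1488]
tool_rot: [0.999, 0.05, -0.001, -0.0]
ft_force: [0.2, 0.6, -4.4]
grip_width: 0.0245
grip_force: 40.0
```

Emit:
{"fn": "move_arm", "kwargs": {
  "series": "-10 -24 0 0 0 0.5; -19 -47 3 0 0 1; -28 -70 6 0 0 1.5; -36 -92 10 0 0 1.5; -43 -112 14 0 0 1.5; -49 -128 18 0 0 1.5; -53 -138 20 0 0 1.5; -56 -144 20 0 0 1.5"
}}

```text
time: 7.32
position: [0.4737, 0.2865, 0.1286]
tool_rot: [0.999, 0.038, -0.001, 0.0]
ft_force: [-0.2, -0.7, -4.3]
grip_width: 0.0245
grip_force: 40.0
```

Emit:
{"fn": "move_arm", "kwargs": {
  "series": "0 -1 0 0 0 0; 0 -1 0 0 0 0; 0 -1 0 0 0 0"
}}

```text
time: 7.57
position: [0.4761, 0.286, 0.1298]
tool_rot: [0.999, 0.037, 0.0, 0.0]
ft_force: [0.3, -0.3, -4.3]
grip_width: 0.0243
grip_force: 40.0
```

```bash
python3 - <<'E'
from h import *
to(.4679,.2901,.0387,4.2); print(robot.get_obs()["moment"])
s=robot.camera("side")
cv2.imwrite("pics/c.png",cv2.resize(s["img"][230:370,170:330],(686,600),interpolation=2)[:,:,::-1])
E
```

```text
pos [0.4761 0.286  0.1298] yaw 4.21 w 0.0243 gf 40.0 F [ 0.3 -0.3 -4.3] t 7.57
shift [-7.9 -4.7 91.1] rot [ 0.01 -0.05  0.01] rows>= 3.0
[ 0.02472653  0.01647755 -0.01182458]
```

View pics/c.png

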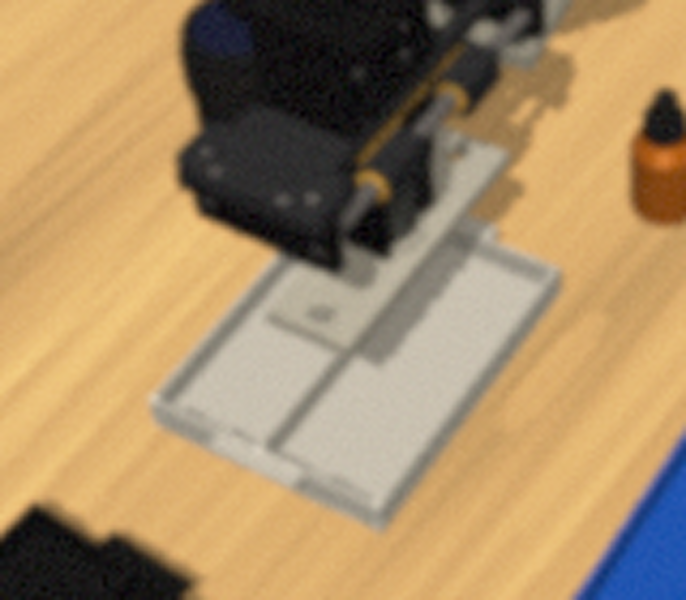

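Emit:
{"fn": "move_arm", "kwargs": {
  "series": "-3 -2 8 0 0 0; -6 -4 20 0 0 0; -8 -5 32 0 0 0; -8 -5 44 0 0 0; -8 -5 55 0 0 0; -8 -5 64 0 0 0; -8 -5 69 0 0 0; -8 -5 70 0 0 0"
}}

```text
time: 8.28
position: [0.4667, 0.2905, 0.0583]
tool_rot: [0.999, 0.037, -0.001, 0.0]
ft_force: [0.3, -0.2, -4.3]
grip_width: 0.0244
grip_force: 40.0
```

```bash
python3 - <<'E'
from h import *
to(.4679,.2901,.0377,4.2); 
s=robot.camera("side")
cv2.imwrite("pics/d.png",cv2.resize(s["img"][250:360,190:316],(686,600),interpolation=2)[:,:,::-1])
E
```

```text
pos [0.4667 0.2905 0.0583] yaw 4.23 w 0.0244 gf 40.0 F [ 0.3 -0.2 -4.3] t 8.28
shift [ 1.3  0.5 20.6] rot [0.03 0.11 0.03] rows>= 1.0
```

View pics/d.png

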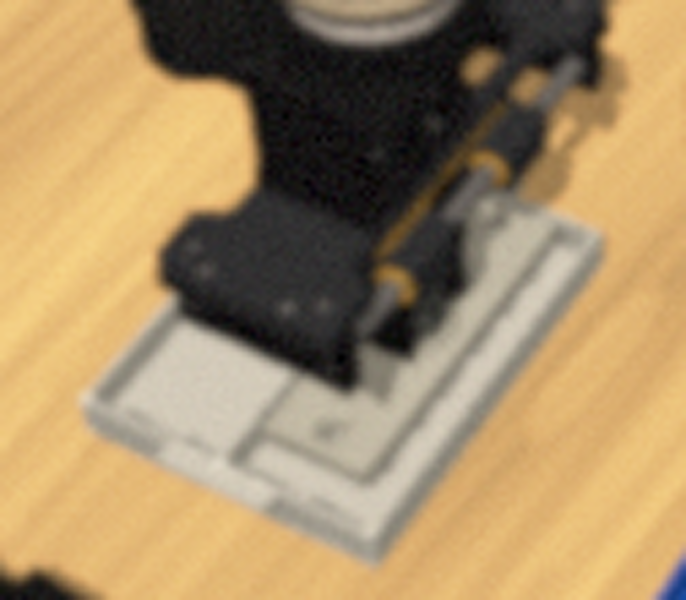

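Emit:
{"fn": "move_arm", "kwargs": {
  "series": "0 0 4 0 0 0; 0 0 8 0 0 0; 0 0 12 0 0 0; 0 0 15 0 0 0; 0 0 17 0 0 0; 0 0 18 0 0 0; 0 0 19 0 0 0; 0 0 19 0 0 0"
}}

```text
time: 9.0
position: [0.467, 0.2909, 0.0404]
tool_rot: [0.999, 0.037, -0.0, 0.0]
ft_force: [-0.1, -0.9, -4.2]
grip_width: 0.0247
grip_force: 40.0
```

```bash
python3 - <<'E'
from h import *
to(.4679,.2901,.0377,4.2); 
E
```

```text
pos [0.467  0.2909 0.0404] yaw 4.25 w 0.0247 gf 40.0 F [-0.1 -0.9 -4.2] t 9.0
shift [0.9 0.9 2.7] rot [0.   0.01 0.05] rows>= 1.0
```

Lower until contact, then release gently with a small opening and retreat.

Emit:
{"fn": "move_arm", "kwargs": {
  "series": "0 0 0.5 0 0 0; 0 0 1 0 0 0; 0 0 1.5 0 0 0; 0 0 2 0 0 0; 0 0 2.5 0 0 0; 0 0 2.5 0 0 0"
}}

```text
time: 9.5
position: [0.467, 0.2909, 0.038]
tool_rot: [0.999, 0.037, -0.0, 0.0]
ft_force: [0.2, -0.4, -4.1]
grip_width: 0.0243
grip_force: 40.0
```

Emit:
{"fn": "move_arm", "kwargs": {
  "series": "0 0 0.5 0 0 0; 0 0 0.5 0 0 0; 0 0 0.5 0 0 0; 0 0 0.5 0 0 0; 0 0 0.5 0 0 0",
  "newtons": 5
}}

```text
time: 9.92
position: [0.4671, 0.2909, 0.0378]
tool_rot: [0.999, 0.037, 0.0, -0.0]
ft_force: [-1.8, -0.4, 0.0]
grip_width: 0.025
grip_force: 5.0
```

Emit:
{"fn": "move_arm", "kwargs": {
  "series": "0 0 0 0 0 0; 0 0 0 0 0 0; 0 0 0 0 0 0; 0 0 0 0 0 0; 0 0 0 0 0 0",
  "jaw": 0.6
}}

```text
time: 10.33
position: [0.4672, 0.291, 0.0377]
tool_rot: [0.999, 0.037, 0.0, -0.0]
ft_force: [-1.5, -0.8, -1.3]
grip_width: 0.0484
grip_force: 0.0
```

Emit:
{"fn": "move_arm", "kwargs": {
  "series": "0 0 -8 0 0 0; 0 0 -20 0 0 0; 0 0 -40 0 0 0; 0 0 -60 0 0 0; 0 0 -85 0 0 0; 0 0 -110 0 0 0; 0 0 -120 0 0 0; 0 0 -120 0 0 0"
}}

```text
time: 11.0
position: [0.4689, 0.2917, 0.161]
tool_rot: [0.999, 0.037, 0.004, -0.001]
ft_force: [0.1, -0.1, -0.5]
grip_width: 0.0522
grip_force: 0.0
```

```bash
python3 - <<'E'
from h import *
to(.6215,.0095,.2,13)
s=robot.camera("side")
cv2.imwrite("pics/e.png",cv2.resize(s["img"][250:360,190:316],(343,300),interpolation=2)[:,:,::-1])
E
```

```text
pos [0.4689 0.2917 0.161 ] yaw 4.26 w 0.0522 gf 0.0 F [ 0.1 -0.1 -0.5] t 11.0
shift [131.5 292.7 -38.6] rot [-0.09 -0.42 -8.74] rows>= 8.0
```

View pics/e.png

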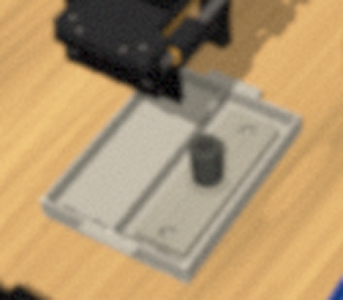

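Emit:
{"fn": "move_arm", "kwargs": {
  "series": "8 18 0 0 0 0; 24 54 0 0 0 -2; 42 92 0 0 0 -4; 58 130 0 0 0 -6; 76 168 0 0 0 -8; 92 206 0 0 0 -8.7; 108 240 0 0 0 -8.7; 120 267 0 0 0 -8.7",
  "jaw": 0.66
}}

```text
time: 11.72
position: [0.6069, 0.0305, 0.1556]
tool_rot: [0.994, 0.112, -0.001, -0.0]
ft_force: [0.2, 0.7, -0.7]
grip_width: 0.0569
grip_force: 0.0
```

Emit:
{"fn": "move_arm", "kwargs": {
  "series": "3 13 0 0 0 0; 5 20 10 0 0 0; 7 25 20 0 0 0; 7 25 20 0 0 0; 7 25 20 0 0 0"
}}

```text
time: 12.13
position: [0.6168, 0.0124, 0.1356]
tool_rot: [0.994, 0.113, -0.002, -0.001]
ft_force: [0.5, -0.6, 0.3]
grip_width: 0.0578
grip_force: 0.0
```

```bash
python3 - <<'E'
from h import *
to(.6217,.0110,.052,13)
E
```

```text
pos [0.6168 0.0124 0.1356] yaw 13.03 w 0.0578 gf 0.0 F [ 0.5 -0.6  0.3] t 12.13
shift [ 4.8  2.7 83.6] rot [-0.13  0.26  0.02] rows>= 3.0
```

Emit:
{"fn": "move_arm", "kwargs": {
  "series": "3 2 10 0 0 0; 5 2.5 25 0 0 0; 5 2.5 40 0 0 0; 5 2.5 55 0 0 0; 5 2.5 68 0 0 0; 5 2.5 78 0 0 0; 5 2.5 83 0 0 0; 5 2.5 83 0 0 0"
}}

```text
time: 12.8
position: [0.6235, 0.01, 0.0532]
tool_rot: [0.994, 0.113, -0.001, -0.0]
ft_force: [-0.1, 0.4, 0.5]
grip_width: 0.057
grip_force: 0.0
```

Emit:
{"fn": "move_arm", "kwargs": {
  "series": "0 0 0 0 0 0; 0 0 0 0 0 0; 0 0 0 0 0 0; 0 0 0 0 0 0; 0 0 0 0 0 0; 0 0 0 0 0 0; 0 0 0 0 0 0",
  "jaw": 0,
  "newtons": 10
}}

```text
time: 13.38
position: [0.6246, 0.0101, 0.0554]
tool_rot: [0.994, 0.113, 0.001, -0.0]
ft_force: [-1.1, 3.9, 5.2]
grip_width: 0.0397
grip_force: 10.0
```

Emit:
{"fn": "move_arm", "kwargs": {
  "series": "0 0 0 0 0 0; 0 0 0 0 0 0; 0 0 -1 0 0 0; 0 0 -3 0 0 0; 0 0 -6 0 0 0; 0 0 -10 0 0 0; 0 0 -10 0 0 0; 0 0 -10 0 0 0",
  "newtons": 35
}}

```text
time: 14.05
position: [0.6247, 0.0087, 0.0649]
tool_rot: [0.994, 0.113, 0.0, 0.001]
ft_force: [-0.4, 0.1, -2.7]
grip_width: 0.0399
grip_force: 35.0
```

Emit:
{"fn": "move_arm", "kwargs": {
  "series": "0 0 -6 0 0 0; 0 0 -16 0 0 0; 0 0 -28 0 0 0; 0 0 -42 0 0 0; 0 0 -56 0 0 0; 0 0 -68 0 0 0; 0 0 -76 0 0 0; 0 0 -80 0 0 0"
}}

```text
time: 14.72
position: [0.6253, 0.0093, 0.1468]
tool_rot: [0.994, 0.113, 0.002, 0.0]
ft_force: [-0.5, 0.8, -2.4]
grip_width: 0.0396
grip_force: 35.0
```

Emit:
{"fn": "move_arm", "kwargs": {
  "series": "0 0 0 0 0 -2; 0 0 0 0 0 -6; 0 0 0 0 0 -11; 0 0 0 0 0 -16; 0 0 0 0 0 -22; 0 0 0 0 0 -28; 0 0 0 0 0 -34; 0 0 0 0 0 -40"
}}

```text
time: 15.38
position: [0.6239, 0.0095, 0.1443]
tool_rot: [0.894, 0.448, -0.0, -0.0]
ft_force: [0.3, -0.6, -2.4]
grip_width: 0.0397
grip_force: 35.0
```

```bash
python3 - <<'E'
from h import *
to(.4555,-.3119,.12,91.6)
E
```

```text
pos [0.6239 0.0095 0.1443] yaw 53.25 w 0.0397 gf 35.0 F [ 0.3 -0.6 -2.4] t 15.38
shift [-358.2   57.4   24.4] rot [-6.000e-02  1.000e-02 -3.835e+01] rows>= 9.0
```

Emit:
{"fn": "move_arm", "kwargs": {
  "series": "-8 1 0 0 0 0; -24 4 0 0 0 0; -46 7 0 0 0 0; -72 11 0 0 0 0; -100 16 0 0 0 0; -128 20 0 0 0 0; -156 25 0 0 0 0; -184 29 0 0 0 0"
}}

```text
time: 16.05
position: [0.5354, -0.1563, 0.1446]
tool_rot: [0.896, 0.444, -0.0, -0.0]
ft_force: [-0.3, -0.0, -2.8]
grip_width: 0.0399
grip_force: 35.0
```

Emit:
{"fn": "move_arm", "kwargs": {
  "series": "-28 4 0 0 0 -4; -56 9 0 0 0 -9; -84 13 0 0 0 -15; -110 17 0 0 0 -21; -134 21 0 0 0 -27; -154 25 0 0 0 -33; -168 28 0 0 0 -37; -174 28 0 0 0 -38.4"
}}

```text
time: 16.72
position: [0.4529, -0.3135, 0.1447]
tool_rot: [0.7, 0.714, -0.0, 0.001]
ft_force: [1.0, -0.4, -3.0]
grip_width: 0.0399
grip_force: 35.0
```

Emit:
{"fn": "move_arm", "kwargs": {
  "series": "0 0 5 0 0 0; 0 0 10 0 0 0; 0 0 15 0 0 0; 0 0 20 0 0 0; 0 0 20 0 0 0; 0 0 20 0 0 0; 0 0 20 0 0 0"
}}

```text
time: 17.3
position: [0.4544, -0.3103, 0.1244]
tool_rot: [0.699, 0.716, -0.0, -0.0]
ft_force: [1.0, 0.4, -2.3]
grip_width: 0.0398
grip_force: 35.0
```

```bash
python3 - <<'E'
from h import *
to(.4555,-.3119,.0474,91.6)
s=robot.camera("side")
cv2.imwrite("pics/f.png",cv2.resize(s["img"][130:230,330:445],(690,600),interpolation=2)[:,:,::-1])
E
```

```text
pos [ 0.4544 -0.3103  0.1244] yaw 91.38 w 0.0398 gf 35.0 F [ 1.   0.4 -2.3] t 17.3
shift [-1.7  1.1 77. ] rot [-0.01 -0.   -0.22] rows>= 2.0
```

View pics/f.png

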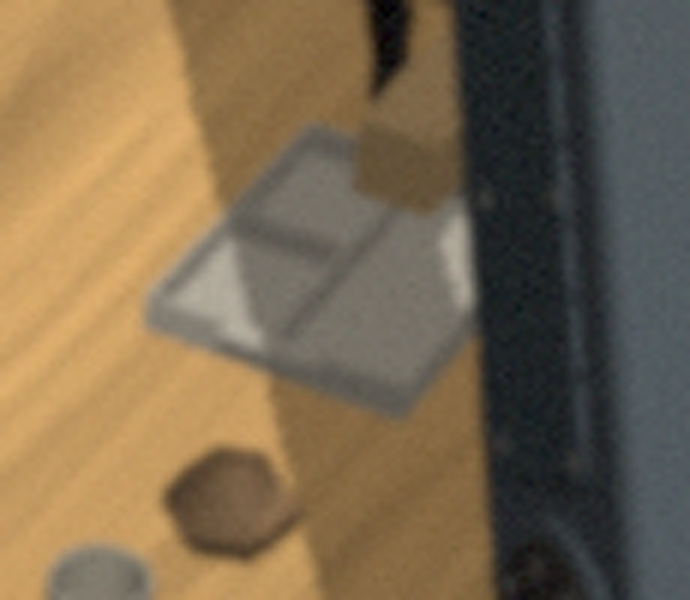

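Emit:
{"fn": "move_arm", "kwargs": {
  "series": "-1 1 8 0 0 0; -2 1 20 0 0 0; -2 1 33 0 0 0; -2 1 46 0 0 0; -2 1 57 0 0 0; -2 1 64 0 0 0; -2 1 68 0 0 0; -2 1 68 0 0 0"
}}

```text
time: 18.02
position: [0.4549, -0.3123, 0.0556]
tool_rot: [0.699, 0.715, 0.0, -0.001]
ft_force: [-0.2, -0.0, -1.8]
grip_width: 0.0398
grip_force: 35.0
```

Emit:
{"fn": "move_arm", "kwargs": {
  "series": "0 0 1 0 0 0; 0 0 2 0 0 0; 0 0 3 0 0 0; 0 0 4 0 0 0; 0 0 5 0 0 0; 0 0 6 0 0 0; 0 0 7 0 0 0; 0 0 7 0 0 0"
}}

```text
time: 18.68
position: [0.4551, -0.3125, 0.0494]
tool_rot: [0.699, 0.715, -0.0, -0.0]
ft_force: [-0.5, 0.1, -1.6]
grip_width: 0.0395
grip_force: 35.0
```

```bash
python3 - <<'E'
from h import *
to(.4555,-.3119,.0474,91.6)
E
```

```text
pos [ 0.4551 -0.3125  0.0494] yaw 91.35 w 0.0395 gf 35.0 F [-0.5  0.1 -1.6] t 18.68
shift [0.6 0.4 2. ] rot [-0.01 -0.01 -0.25] rows>= 1.0
```

Emit:
{"fn": "move_arm", "kwargs": {
  "series": "0 0 0.5 0 0 0; 0 0 1 0 0 0; 0 0 1.5 0 0 0; 0 0 2 0 0 0; 0 0 2 0 0 0; 0 0 2 0 0 0"
}}

```text
time: 19.18
position: [0.4552, -0.3126, 0.0475]
tool_rot: [0.699, 0.715, 0.0, -0.0]
ft_force: [-0.2, 0.2, -3.1]
grip_width: 0.04
grip_force: 35.0
```

Emit:
{"fn": "move_arm", "kwargs": {
  "series": "0 0 0.5 0 0 0; 0 0 1 0 0 0; 0 0 1 0 0 0; 0 0 1 0 0 0"
}}

```text
time: 19.52
position: [0.4552, -0.3127, 0.0474]
tool_rot: [0.699, 0.715, -0.0, 0.0]
ft_force: [-1.3, 1.5, 6.2]
grip_width: 0.0397
grip_force: 35.0
```

Contact (6 N). Release and rise.

Emit:
{"fn": "move_arm", "kwargs": {
  "series": "0 0 -1 0 0 0; 0 0 -1 0 0 0; 0 0 -1 0 0 0; 0 0 -1 0 0 0; 0 0 -1 0 0 0",
  "jaw": 0.62,
  "newtons": 10
}}

```text
time: 19.93
position: [0.4552, -0.3126, 0.0474]
tool_rot: [0.699, 0.715, -0.0, 0.0]
ft_force: [1.1, -0.3, -0.3]
grip_width: 0.0535
grip_force: 0.0
```

Emit:
{"fn": "move_arm", "kwargs": {
  "series": "0 0 -8 0 0 0; 0 0 -20 0 0 0; 0 0 -40 0 0 0; 0 0 -60 0 0 0; 0 0 -80 0 0 0; 0 0 -100 0 0 0; 0 0 -112 0 0 0; 0 0 -115 0 0 0"
}}

```text
time: 20.6
position: [0.4564, -0.3138, 0.1661]
tool_rot: [0.699, 0.715, -0.0, 0.003]
ft_force: [0.4, -1.0, -0.4]
grip_width: 0.0535
grip_force: 0.0
```

```bash
python3 - <<'E'
from h import *
s=robot.camera("side")
for t in ("stone_prism","dropper_bottle","beaker","powder_jar","tray_three"): print(t,[(np.round(d["xyz"],4),round(d["p"],2)) for d in robot.tip_of(s,t)[:2]])
to(.428,.119,.16,5)
E
```

```text
stone_prism [(array([ 0.4567, -0.3133,  0.0231]), 0.84), (array([ 0.4463, -0.1202, -0.0007]), 0.45)]
dropper_bottle [(array([0.4294, 0.1214, 0.0014]), 0.74)]
beaker [(array([ 0.4474, -0.0031, -0.    ]), 0.84)]
powder_jar [(array([ 0.6727, -0.1918, -0.0018]), 0.64)]
tray_three [(array([ 4.905e-01, -3.146e-01,  1.000e-04]), 0.86)]
pos [ 0.4546 -0.3121  0.1616] yaw 91.34 w 0.054 gf 0.0 F [ 0.5 -0.4 -0.2] t 20.9
shift [431.6 -16.5   2.4] rot [-1.400e-01 -1.000e-02  8.634e+01] rows>= 13.0
```

Emit:
{"fn": "move_arm", "kwargs": {
  "series": "10 0 0 0 0 3; 35 -1 0 0 0 9; 65 -2 0 0 0 16; 100 -4 0 0 0 23; 135 -5 0 0 0 30; 170 -6 0 0 0 37; 205 -7 0 0 0 44; 240 -9 0 0 0 51",
  "jaw": 0.8
}}

```text
time: 21.57
position: [0.44, -0.0735, 0.1618]
tool_rot: [0.938, 0.346, -0.001, -0.001]
ft_force: [-0.3, 0.4, 0.7]
grip_width: 0.0694
grip_force: 0.0
```

```bash
python3 - <<'E'
from h import *
to(.4287,.120,.14,5)
E
```

```text
pos [ 0.44   -0.0735  0.1618] yaw 40.46 w 0.0694 gf 0.0 F [-0.3  0.4  0.7] t 21.57
shift [ 116.9 -154.5   22. ] rot [-0.08  0.07 35.46] rows>= 5.0
```

Emit:
{"fn": "move_arm", "kwargs": {
  "series": "22 -29 0 0 0 6; 45 -58 0 0 0 12; 68 -88 2 0 0 18; 88 -115 6 0 0 24; 104 -136 10 0 0 30; 112 -147 12 0 0 35; 117 -154 12 0 0 35.5; 117 -154 12 0 0 35.5"
}}

```text
time: 22.23
position: [0.4276, 0.1195, 0.1497]
tool_rot: [0.999, 0.048, -0.001, -0.0]
ft_force: [-0.4, 0.3, 0.4]
grip_width: 0.0698
grip_force: 0.0
```

Emit:
{"fn": "move_arm", "kwargs": {
  "series": "0 0 2 0 0 0; 0 0 2 0 0 0; 0 0 2 0 0 0"
}}

```text
time: 22.48
position: [0.4287, 0.1171, 0.1482]
tool_rot: [0.999, 0.046, -0.0, 0.0]
ft_force: [-0.3, -0.1, -1.6]
grip_width: 0.0695
grip_force: 0.0
```

```bash
python3 - <<'E'
from h import *
to(.4287,.120,.043,5)
E
```

```text
pos [0.4287 0.1171 0.1482] yaw 5.27 w 0.0695 gf 0.0 F [-0.3 -0.1 -1.6] t 22.48
shift [  0.4  -2.9 105.2] rot [0.   0.04 0.27] rows>= 3.0
```

Emit:
{"fn": "move_arm", "kwargs": {
  "series": "0 -2 12 0 0 0; 0 -3 30 0 0 0; 0 -3 50 0 0 0; 0 -3 70 0 0 0; 0 -3 85 0 0 0; 0 -3 97 0 0 0; 0 -3 104 0 0 0; 0 -3 104 0 0 0"
}}

```text
time: 23.15
position: [0.428, 0.1201, 0.0434]
tool_rot: [0.999, 0.046, -0.001, -0.0]
ft_force: [-0.5, 0.5, -0.0]
grip_width: 0.0696
grip_force: 0.0
```

Emit:
{"fn": "move_arm", "kwargs": {
  "series": "0 0 0 0 0 0; 0 0 0 0 0 0; 0 0 0 0 0 0; 0 0 0 0 0 0; 0 0 0 0 0 0; 0 0 0 0 0 0; 0 0 0 0 0 0; 0 0 0 0 0 0",
  "jaw": 0,
  "newtons": 12
}}

```text
time: 23.82
position: [0.4286, 0.1208, 0.0449]
tool_rot: [0.999, 0.047, 0.0, 0.0]
ft_force: [0.6, -0.9, 4.7]
grip_width: 0.0379
grip_force: 12.0
```

```bash
python3 - <<'E'
from h import *
to(.4287,.120,.043,5)
E
```

```text
pos [0.4286 0.1208 0.0449] yaw 5.34 w 0.0379 gf 12.0 F [ 0.6 -0.9  4.7] t 23.82
shift [-0.   0.9  1.9] rot [ 0.01 -0.05  0.34] rows>= 1.0
```

Emit:
{"fn": "move_arm", "kwargs": {
  "series": "0 0 0 0 0 0; 0 0 0 0 0 0; 0 0 -8 0 0 0; 0 0 -22 0 0 0; 0 0 -42 0 0 0; 0 0 -64 0 0 0; 0 0 -84 0 0 0; 0 0 -98 0 0 0",
  "newtons": 20
}}

```text
time: 24.48
position: [0.4284, 0.121, 0.1443]
tool_rot: [0.999, 0.047, 0.001, -0.0]
ft_force: [-0.2, 0.1, -2.1]
grip_width: 0.0375
grip_force: 20.0
```

```bash
python3 - <<'E'
from h import *
to(.5237,-.3525,.145,1.6)
E
```

```text
pos [0.4284 0.121  0.1443] yaw 5.34 w 0.0375 gf 20.0 F [-0.2  0.1 -2.1] t 24.48
shift [ 50.9 480.3  -0.7] rot [-0.   -0.07  3.74] rows>= 12.0
```

Emit:
{"fn": "move_arm", "kwargs": {
  "series": "1 8 0 0 0 0; 3 26 0 0 0 0; 6 52 0 0 0 1; 9 82 0 0 0 1; 12 114 0 0 0 2; 15 146 0 0 0 2; 19 178 0 0 0 3; 22 210 0 0 0 3.7"
}}

```text
time: 25.15
position: [0.4691, -0.0881, 0.1416]
tool_rot: [1.0, 0.014, -0.001, -0.0]
ft_force: [0.3, 0.3, -1.8]
grip_width: 0.0375
grip_force: 20.0
```

Emit:
{"fn": "move_arm", "kwargs": {
  "series": "4 32 0 0 0 0; 8 64 0 0 0 0; 13 98 0 0 0 0; 19 132 0 0 0 0; 25 166 0 0 0 0; 32 198 0 0 0 0; 38 226 0 0 0 0; 43 248 0 0 0 0"
}}

```text
time: 25.82
position: [0.5192, -0.3359, 0.1411]
tool_rot: [1.0, 0.013, -0.0, -0.0]
ft_force: [0.3, 0.4, -1.0]
grip_width: 0.0379
grip_force: 20.0
```

```bash
python3 - <<'E'
from h import *
to(.5237,-.3525,.12,1.6)
E
```

```text
pos [ 0.5192 -0.3359  0.1411] yaw 1.53 w 0.0379 gf 20.0 F [ 0.3  0.4 -1. ] t 25.82
shift [ 4.1 16.7 21.1] rot [-0.01  0.04 -0.07] rows>= 1.0
```

Emit:
{"fn": "move_arm", "kwargs": {
  "series": "2 8 2 0 0 0; 4 14 6 0 0 0; 4 17 12 0 0 0; 4 17 20 0 0 0; 4 17 28 0 0 0; 4 17 35 0 0 0; 4 17 40 0 0 0; 4 17 40 0 0 0"
}}

```text
time: 26.48
position: [0.5235, -0.3482, 0.1009]
tool_rot: [1.0, 0.015, -0.001, -0.001]
ft_force: [-1.0, 0.3, -2.0]
grip_width: 0.0376
grip_force: 20.0
```

Emit:
{"fn": "move_arm", "kwargs": {
  "series": "0 0 0 0 0 0; 0 0 0 0 0 0; 0 0 0 0 0 0"
}}

```text
time: 26.73
position: [0.5246, -0.3499, 0.1031]
tool_rot: [1.0, 0.014, 0.0, 0.0]
ft_force: [0.1, -0.2, -1.5]
grip_width: 0.0373
grip_force: 20.0
```

```bash
python3 - <<'E'
from h import *
to(.5237,-.3525,.0489,1.6)
s=robot.camera("side")
cv2.imwrite("pics/g.png",cv2.resize(s["img"][130:230,330:445],(690,600),interpolation=2)[:,:,::-1])
E
```

```text
pos [ 0.5246 -0.3499  0.1031] yaw 1.64 w 0.0373 gf 20.0 F [ 0.1 -0.2 -1.5] t 26.73
shift [-1.   2.5 54.2] rot [ 0.04 -0.04  0.04] rows>= 2.0
```

View pics/g.png

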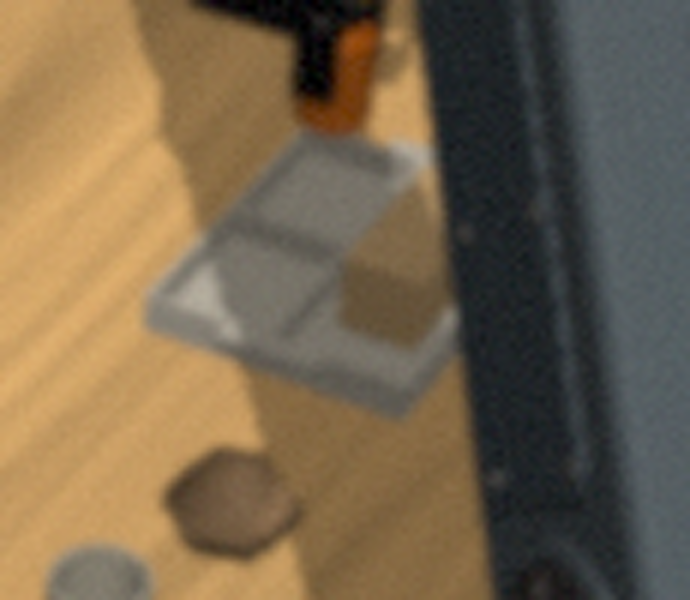

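Emit:
{"fn": "move_arm", "kwargs": {
  "series": "-1 1 8 0 0 0; -1 2 18 0 0 0; -1 2 29 0 0 0; -1 2 38 0 0 0; -1 2 44 0 0 0; -1 2 48 0 0 0; -1 2 50 0 0 0; -1 2 50 0 0 0"
}}

```text
time: 27.45
position: [0.5231, -0.3516, 0.0518]
tool_rot: [1.0, 0.014, -0.0, -0.0]
ft_force: [0.6, 0.8, -0.6]
grip_width: 0.037
grip_force: 20.0
```

Emit:
{"fn": "move_arm", "kwargs": {
  "series": "0 0 0.5 0 0 0; 0 0 1 0 0 0; 0 0 2 0 0 0; 0 0 2.5 0 0 0; 0 0 3 0 0 0; 0 0 3 0 0 0; 0 0 3 0 0 0"
}}

```text
time: 28.03
position: [0.5234, -0.3518, 0.0496]
tool_rot: [1.0, 0.014, 0.0, 0.0]
ft_force: [-0.4, -0.5, -0.4]
grip_width: 0.0376
grip_force: 20.0
```

```bash
python3 - <<'E'
from h import *
to(.5237,-.3525,.0489,1.6)
E
```

```text
pos [ 0.5234 -0.3518  0.0496] yaw 1.63 w 0.0376 gf 20.0 F [-0.4 -0.5 -0.4] t 28.03
shift [0.3 0.7 0.7] rot [ 0.01 -0.    0.03] rows>= 1.0
```

Emit:
{"fn": "move_arm", "kwargs": {
  "series": "0 0 0.5 0 0 0; 0 0 1 0 0 0; 0 0 1 0 0 0; 0 0 1 0 0 0"
}}

```text
time: 28.37
position: [0.5234, -0.3519, 0.049]
tool_rot: [1.0, 0.014, 0.0, 0.0]
ft_force: [-1.0, 0.7, 3.1]
grip_width: 0.0375
grip_force: 20.0
```

Emit:
{"fn": "move_arm", "kwargs": {
  "series": "0 0 0 0 0 0; 0 0 0 0 0 0; 0 0 0 0 0 0; 0 0 0 0 0 0; 0 0 0 0 0 0",
  "jaw": 0.65,
  "newtons": 12
}}

```text
time: 28.78
position: [0.5233, -0.3518, 0.0483]
tool_rot: [1.0, 0.014, -0.0, -0.0]
ft_force: [-0.1, -0.2, -1.1]
grip_width: 0.055
grip_force: 0.0
```

Emit:
{"fn": "move_arm", "kwargs": {
  "series": "0 0 -8 0 0 0; 0 0 -20 0 0 0; 0 0 -40 0 0 0; 0 0 -60 0 0 0; 0 0 -80 0 0 0; 0 0 -100 0 0 0; 0 0 -112 0 0 0; 0 0 -115 0 0 0"
}}

```text
time: 29.45
position: [0.5247, -0.353, 0.1673]
tool_rot: [1.0, 0.014, 0.002, 0.002]
ft_force: [0.3, -0.8, 0.1]
grip_width: 0.0565
grip_force: 0.0
```

```bash
python3 - <<'E'
from h import *
to(.446,-.0025,.14,5)
E
```

```text
pos [ 0.5247 -0.353   0.1673] yaw 1.63 w 0.0565 gf 0.0 F [ 0.3 -0.8  0.1] t 29.45
shift [ -68.8 -352.7   25.3] rot [ 0.27 -0.25 -3.37] rows>= 9.0
```

Emit:
{"fn": "move_arm", "kwargs": {
  "series": "-3 -14 0 0 0 0; -9 -44 0 0 0 -1; -17 -80 0 0 0 -2; -25 -118 0 0 0 -3; -33 -156 0 0 0 -3.4; -41 -194 0 0 0 -3.4; -49 -230 0 0 0 -3.4; -56 -264 0 0 0 -3.4",
  "jaw": 0.85
}}

```text
time: 30.12
position: [0.4583, -0.0874, 0.1632]
tool_rot: [0.999, 0.044, -0.001, -0.0]
ft_force: [0.1, 0.0, 0.4]
grip_width: 0.0738
grip_force: 0.0
```

Emit:
{"fn": "move_arm", "kwargs": {
  "series": "-6 -30 2 0 0 0; -12 -56 6 0 0 0; -16 -74 12 0 0 0; -18 -84 18 0 0 0; -18 -88 22 0 0 0; -18 -88 22 0 0 0; -18 -88 22 0 0 0; -18 -88 22 0 0 0"
}}

```text
time: 30.78
position: [0.4353, -0.0045, 0.1416]
tool_rot: [0.999, 0.043, 0.001, 0.0]
ft_force: [0.1, 1.0, -0.5]
grip_width: 0.074
grip_force: 0.0
```

```bash
python3 - <<'E'
from h import *
to(.4455,-.0025,.045,5)
E
```

```text
pos [ 0.4353 -0.0045  0.1416] yaw 4.96 w 0.074 gf 0.0 F [ 0.1  1.  -0.5] t 30.78
shift [10.2 -1.2 96.6] rot [ 0.04 -0.07 -0.04] rows>= 3.0
```

Emit:
{"fn": "move_arm", "kwargs": {
  "series": "6 -1 8 0 0 0; 10 -1 24 0 0 0; 10 -1 44 0 0 0; 10 -1 62 0 0 0; 10 -1 78 0 0 0; 10 -1 90 0 0 0; 10 -1 96 0 0 0; 10 -1 96 0 0 0"
}}

```text
time: 31.45
position: [0.4441, -0.002, 0.0441]
tool_rot: [0.999, 0.043, -0.001, -0.0]
ft_force: [0.6, -0.0, 0.6]
grip_width: 0.0738
grip_force: 0.0
```

Emit:
{"fn": "move_arm", "kwargs": {
  "series": "0 0 0 0 0 0; 0 0 0 0 0 0; 0 0 0 0 0 0; 0 0 0 0 0 0; 0 0 0 0 0 0; 0 0 0 0 0 0; 0 0 0 0 0 0; 0 0 0 0 0 0",
  "jaw": 0,
  "newtons": 12
}}

```text
time: 32.12
position: [0.4444, -0.0016, 0.046]
tool_rot: [0.999, 0.044, 0.001, 0.0]
ft_force: [-0.7, 0.3, 5.6]
grip_width: 0.0443
grip_force: 12.0
```

```bash
python3 - <<'E'
from h import *
to(.4455,-.0025,.045,5)
E
```

```text
pos [ 0.4444 -0.0016  0.046 ] yaw 5.03 w 0.0443 gf 12.0 F [-0.7  0.3  5.6] t 32.12
shift [1. 1. 1.] rot [ 0.02 -0.06  0.03] rows>= 1.0
```

Emit:
{"fn": "move_arm", "kwargs": {
  "series": "0 0 0 0 0 0; 0 0 0 0 0 0; 0 0 -8 0 0 0; 0 0 -22 0 0 0; 0 0 -42 0 0 0; 0 0 -64 0 0 0; 0 0 -84 0 0 0; 0 0 -98 0 0 0",
  "newtons": 20
}}

```text
time: 32.78
position: [0.4441, -0.0015, 0.1453]
tool_rot: [0.999, 0.044, 0.001, 0.0]
ft_force: [-0.4, -0.1, -2.2]
grip_width: 0.0436
grip_force: 20.0
```

```bash
python3 - <<'E'
from h import *
to(.5213,-.2685,.145,1.6)
E
```

```text
pos [ 0.4441 -0.0015  0.1453] yaw 5.03 w 0.0436 gf 20.0 F [-0.4 -0.1 -2.2] t 32.78
shift [ 53.5 272.8   0.4] rot [ 0.02 -0.06  3.43] rows>= 7.0
```

Emit:
{"fn": "move_arm", "kwargs": {
  "series": "2 8 0 0 0 0; 6 26 0 0 0 1; 11 54 0 0 0 2; 17 86 0 0 0 3; 23 118 0 0 0 3.4; 29 150 0 0 0 3.4; 35 180 0 0 0 3.4; 41 208 0 0 0 3.4"
}}

```text
time: 33.45
position: [0.5028, -0.2074, 0.1424]
tool_rot: [1.0, 0.014, -0.001, -0.0]
ft_force: [-0.2, 0.5, -0.1]
grip_width: 0.0439
grip_force: 20.0
```

Emit:
{"fn": "move_arm", "kwargs": {
  "series": "5 22 0 0 0 0; 9 40 0 0 0 0; 13 54 4 0 0 0; 15 62 12 0 0 0; 15 66 20 0 0 0; 15 66 26 0 0 0; 15 66 30 0 0 0; 15 66 30 0 0 0"
}}

```text
time: 34.12
position: [0.5187, -0.2687, 0.1118]
tool_rot: [1.0, 0.015, -0.002, -0.002]
ft_force: [-0.8, -0.1, -0.8]
grip_width: 0.0441
grip_force: 20.0
```

```bash
python3 - <<'E'
from h import *
to(.5213,-.2685,.05,1.6)
s=robot.camera("side")
cv2.imwrite("pics/i.png",cv2.resize(s["img"][130:230,330:445],(690,600),interpolation=2)[:,:,::-1])
E
```

```text
pos [ 0.5187 -0.2687  0.1118] yaw 1.68 w 0.0441 gf 20.0 F [-0.8 -0.1 -0.8] t 34.12
shift [ 2.8  0.  61.8] rot [-0.18  0.2   0.08] rows>= 2.0
```

View pics/i.png

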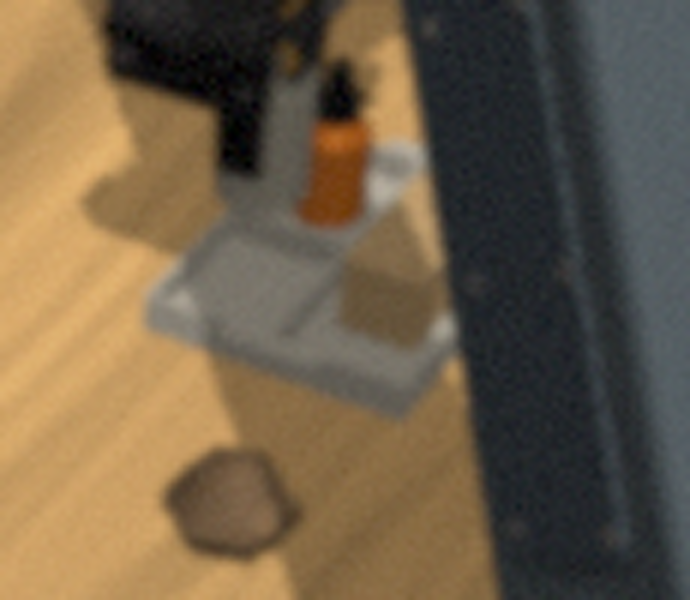

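Emit:
{"fn": "move_arm", "kwargs": {
  "series": "1 0 8 0 0 0; 2 0 20 0 0 0; 2 0 32 0 0 0; 2 0 43 0 0 0; 2 0 51 0 0 0; 2 0 56 0 0 0; 2 0 56 0 0 0; 2 0 56 0 0 0"
}}

```text
time: 34.83
position: [0.5219, -0.2706, 0.0571]
tool_rot: [1.0, 0.014, -0.0, -0.0]
ft_force: [0.0, -0.1, -1.0]
grip_width: 0.044
grip_force: 20.0
```

```bash
python3 - <<'E'
from h import *
to(.5213,-.2685,.05,1.6)
E
```

```text
pos [ 0.5219 -0.2706  0.0571] yaw 1.62 w 0.044 gf 20.0 F [ 0.  -0.1 -1. ] t 34.83
shift [-0.5 -2.1  7.1] rot [-0.03  0.03  0.02] rows>= 1.0
```

Emit:
{"fn": "move_arm", "kwargs": {
  "series": "0 -1 1 0 0 0; 0 -2 2.5 0 0 0; 0 -2 4 0 0 0; 0 -2 5 0 0 0; 0 -2 6 0 0 0; 0 -2 6.5 0 0 0; 0 -2 7 0 0 0; 0 -2 7 0 0 0"
}}

```text
time: 35.5
position: [0.5219, -0.2686, 0.0505]
tool_rot: [1.0, 0.014, -0.0, -0.0]
ft_force: [-0.6, 0.1, -0.8]
grip_width: 0.0437
grip_force: 20.0
```

Emit:
{"fn": "move_arm", "kwargs": {
  "series": "0 0 0.3 0 0 0; 0 0 0.6 0 0 0; 0 0 0.6 0 0 0; 0 0 0.6 0 0 0"
}}

```text
time: 35.83
position: [0.522, -0.2687, 0.0501]
tool_rot: [1.0, 0.014, 0.0, 0.0]
ft_force: [-0.4, -1.2, -0.1]
grip_width: 0.0437
grip_force: 20.0
```

Emit:
{"fn": "move_arm", "kwargs": {
  "series": "0 0 0.4 0 0 0; 0 0 0.7 0 0 0; 0 0 0.7 0 0 0; 0 0 0.7 0 0 0"
}}

```text
time: 36.17
position: [0.522, -0.2687, 0.05]
tool_rot: [1.0, 0.014, 0.0, 0.0]
ft_force: [-1.6, 1.2, 5.2]
grip_width: 0.0437
grip_force: 20.0
```

Emit:
{"fn": "move_arm", "kwargs": {
  "series": "0 0 0 0 0 0; 0 0 0 0 0 0; 0 0 0 0 0 0; 0 0 0 0 0 0; 0 0 0 0 0 0",
  "jaw": 0.7,
  "newtons": 12
}}

```text
time: 36.58
position: [0.522, -0.2686, 0.049]
tool_rot: [1.0, 0.014, -0.0, -0.0]
ft_force: [-0.1, -0.3, -0.2]
grip_width: 0.0604
grip_force: 0.0
```

Emit:
{"fn": "move_arm", "kwargs": {
  "series": "0 0 -8 0 0 0; 0 0 -20 0 0 0; 0 0 -40 0 0 0; 0 0 -60 0 0 0; 0 0 -80 0 0 0; 0 0 -100 0 0 0; 0 0 -112 0 0 0; 0 0 -115 0 0 0"
}}

```text
time: 37.25
position: [0.5234, -0.2697, 0.1681]
tool_rot: [1.0, 0.014, 0.003, 0.002]
ft_force: [0.2, 0.3, -0.8]
grip_width: 0.0608
grip_force: 0.0
```

```bash
python3 - <<'E'
from h import *
to(.671,-.191,.15,5)
c=robot.camera("side")
for t in ("powder_jar","beaker","dropper_bottle"): print(t,[(np.round(d["xyz"],4),round(d["p"],2)) for d in robot.tip_of(c,t)[:1]])
E
```

```text
pos [ 0.5234 -0.2697  0.1681] yaw 1.63 w 0.0608 gf 0.0 F [ 0.2  0.3 -0.8] t 37.25
shift [149.6 -74.5  18.5] rot [ 0.25 -0.29 -3.37] rows>= 5.0
powder_jar [(array([ 0.6679, -0.1892,  0.0025]), 0.56)]
beaker [(array([ 0.5219, -0.2705,  0.0035]), 0.87)]
dropper_bottle [(array([ 0.5232, -0.351 ,  0.0069]), 0.58)]
```

Emit:
{"fn": "move_arm", "kwargs": {
  "series": "8 -4 0 0 0 0; 28 -14 0 0 0 -1; 58 -28 0 0 0 -2; 90 -44 0 0 0 -3; 118 -58 2 0 0 -3.4; 138 -68 8 0 0 -3.4; 149 -74 14 0 0 -3.4; 149 -74 14 0 0 -3.4",
  "jaw": 0.8
}}

```text
time: 38.12
position: [0.6698, -0.1878, 0.1474]
tool_rot: [0.999, 0.045, -0.001, -0.001]
ft_force: [0.2, 0.0, -0.1]
grip_width: 0.0696
grip_force: 0.0
```

Emit:
{"fn": "move_arm", "kwargs": {
  "series": "0 0 0 0 0 0; 0 0 0 0 0 0; 0 0 0 0 0 0; 0 0 0 0 0 0"
}}

```text
time: 38.45
position: [0.6679, -0.1915, 0.1507]
tool_rot: [0.999, 0.043, -0.0, 0.0]
ft_force: [-0.1, 0.2, -0.3]
grip_width: 0.0697
grip_force: 0.0
```

```bash
python3 - <<'E'
from h import *
to(.6705,-.1905,.047,5)
E
```

```text
pos [ 0.6679 -0.1915  0.1507] yaw 4.93 w 0.0697 gf 0.0 F [-0.1  0.2 -0.3] t 38.45
shift [  2.7  -0.8 103.7] rot [ 0.    0.02 -0.07] rows>= 3.0
```

Emit:
{"fn": "move_arm", "kwargs": {
  "series": "2 -1 12 0 0 0; 2.5 -1 30 0 0 0; 2.5 -1 50 0 0 0; 2.5 -1 70 0 0 0; 2.5 -1 85 0 0 0; 2.5 -1 97 0 0 0; 2.5 -1 104 0 0 0; 2.5 -1 104 0 0 0"
}}

```text
time: 39.12
position: [0.67, -0.189, 0.0442]
tool_rot: [0.999, 0.044, -0.002, -0.001]
ft_force: [0.7, -0.2, -0.8]
grip_width: 0.07
grip_force: 0.0
```

Emit:
{"fn": "move_arm", "kwargs": {
  "series": "0 0 0 0 0 0; 0 0 0 0 0 0; 0 0 0 0 0 0; 0 0 0 0 0 0; 0 0 0 0 0 0; 0 0 0 0 0 0; 0 0 0 0 0 0; 0 0 0 0 0 0",
  "jaw": 0,
  "newtons": 10
}}

```text
time: 39.78
position: [0.6716, -0.1894, 0.0469]
tool_rot: [0.999, 0.044, 0.0, 0.0]
ft_force: [-0.2, -0.0, 2.6]
grip_width: 0.0394
grip_force: 10.0
```

Emit:
{"fn": "move_arm", "kwargs": {
  "series": "0 0 0 0 0 0; 0 0 0 0 0 0; 0 0 -8 0 0 0; 0 0 -22 0 0 0; 0 0 -42 0 0 0; 0 0 -64 0 0 0; 0 0 -90 0 0 0; 0 0 -110 0 0 0",
  "newtons": 15
}}

```text
time: 40.45
position: [0.6716, -0.1893, 0.1589]
tool_rot: [0.999, 0.044, 0.001, 0.0]
ft_force: [0.1, 1.0, -0.8]
grip_width: 0.0395
grip_force: 15.0
```

```bash
python3 - <<'E'
from h import *
# tray_two +34.5 compartment, jar at local (34.5,-20)
a=np.radians(4.4); p=np.array([.4995,.2925])+np.array([[np.cos(a),-np.sin(a)],[np.sin(a),np.cos(a)]])@[.0345,-.01]
print(p); to(*p,.157,4.4)
E
```

```text
[0.53466551 0.28517628]
pos [ 0.6716 -0.1893  0.1589] yaw 5.03 w 0.0395 gf 15.0 F [ 0.1  1.  -0.8] t 40.45
shift [ -94.8 -484.6    1.3] rot [ 0.05 -0.09  0.63] rows>= 12.0
```

Emit:
{"fn": "move_arm", "kwargs": {
  "series": "-2 -8 0 0 0 0; -5 -26 0 0 0 0; -10 -52 0 0 0 0; -16 -82 0 0 0 0; -22 -114 0 0 0 0; -29 -146 0 0 0 0; -35 -178 0 0 0 0; -41 -210 0 0 0 0.6"
}}

```text
time: 41.12
position: [0.6103, 0.0182, 0.1557]
tool_rot: [0.999, 0.038, -0.001, -0.0]
ft_force: [-0.0, 0.4, -0.2]
grip_width: 0.04
grip_force: 15.0
```

Emit:
{"fn": "move_arm", "kwargs": {
  "series": "-6 -32 0 0 0 0; -13 -64 0 0 0 0; -19 -98 0 0 0 0; -26 -132 0 0 0 0; -33 -166 0 0 0 0; -39 -198 0 0 0 0; -44 -226 0 0 0 0; -49 -248 0 0 0 0"
}}

```text
time: 41.78
position: [0.542, 0.2624, 0.1558]
tool_rot: [0.999, 0.039, -0.001, -0.0]
ft_force: [0.6, -0.8, -1.2]
grip_width: 0.0397
grip_force: 15.0
```

Emit:
{"fn": "move_arm", "kwargs": {
  "series": "-3 -14 2 0 0 0; -4 -22 6 0 0 0; -5 -26 14 0 0 0; -5 -26 24 0 0 0; -5 -26 34 0 0 0; -5 -26 40 0 0 0; -5 -26 40 0 0 0; -5 -26 40 0 0 0"
}}

```text
time: 42.45
position: [0.537, 0.2843, 0.1153]
tool_rot: [0.999, 0.038, -0.001, 0.0]
ft_force: [0.5, -0.1, -1.1]
grip_width: 0.0395
grip_force: 15.0
```

```bash
python3 - <<'E'
from h import *
to(.5347,.2852,.0509,4.4)
s=robot.camera("side")
cv2.imwrite("pics/j.png",cv2.resize(s["img"][230:370,170:330],(514,450),interpolation=2)[:,:,::-1])
E
```

```text
pos [0.537  0.2843 0.1153] yaw 4.34 w 0.0395 gf 15.0 F [ 0.5 -0.1 -1.1] t 42.45
shift [-2.1 -1.1 64.4] rot [ 0.03  0.1  -0.06] rows>= 2.0
```

View pics/j.png

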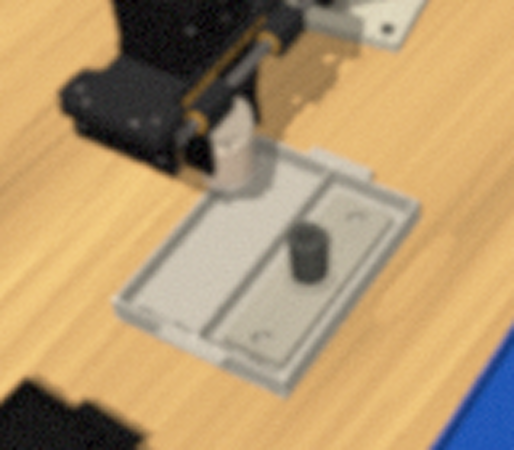

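Emit:
{"fn": "move_arm", "kwargs": {
  "series": "-1 -1 8 0 0 0; -2 -1 20 0 0 0; -2 -1 33 0 0 0; -2 -1 45 0 0 0; -2 -1 54 0 0 0; -2 -1 59 0 0 0; -2 -1 60 0 0 0; -2 -1 60 0 0 0"
}}

```text
time: 43.17
position: [0.5349, 0.2862, 0.0559]
tool_rot: [0.999, 0.039, -0.0, 0.0]
ft_force: [-0.1, -0.1, -1.5]
grip_width: 0.0396
grip_force: 15.0
```

Emit:
{"fn": "move_arm", "kwargs": {
  "series": "0 0 0.5 0 0 0; 0 0 1 0 0 0; 0 0 1.5 0 0 0; 0 0 2 0 0 0; 0 0 2.5 0 0 0; 0 0 3 0 0 0; 0 0 3 0 0 0; 0 0 3 0 0 0"
}}

```text
time: 43.83
position: [0.5349, 0.2862, 0.0533]
tool_rot: [0.999, 0.039, -0.0, 0.0]
ft_force: [-0.1, -0.6, -1.2]
grip_width: 0.0395
grip_force: 15.0
```

```bash
python3 - <<'E'
from h import *
to(.5347,.2852,.0509,4.4)
E
```

```text
pos [0.5349 0.2862 0.0533] yaw 4.43 w 0.0395 gf 15.0 F [-0.1 -0.6 -1.2] t 43.83
shift [-0.3  1.   2.4] rot [0.   0.   0.03] rows>= 1.0
```

Emit:
{"fn": "move_arm", "kwargs": {
  "series": "0 0 0.5 0 0 0; 0 0 1 0 0 0; 0 0 1.5 0 0 0; 0 0 2 0 0 0; 0 0 2.5 0 0 0; 0 0 3 0 0 0; 0 0 3 0 0 0; 0 0 3 0 0 0"
}}

```text
time: 44.5
position: [0.5349, 0.2862, 0.0508]
tool_rot: [0.999, 0.039, 0.0, 0.0]
ft_force: [-0.6, -1.0, 4.8]
grip_width: 0.0392
grip_force: 15.0
```

Emit:
{"fn": "move_arm", "kwargs": {
  "series": "0 0 0 0 0 0; 0 0 0 0 0 0; 0 0 0 0 0 0; 0 0 0 0 0 0; 0 0 0 0 0 0",
  "jaw": 0.7
}}

```text
time: 44.92
position: [0.5348, 0.2863, 0.05]
tool_rot: [0.999, 0.039, -0.0, 0.0]
ft_force: [0.4, 1.3, -0.5]
grip_width: 0.059
grip_force: 0.0
```

Emit:
{"fn": "move_arm", "kwargs": {
  "series": "0 0 -8 0 0 0; 0 0 -20 0 0 0; 0 0 -40 0 0 0; 0 0 -60 0 0 0; 0 0 -80 0 0 0; 0 0 -110 0 0 0; 0 0 -140 0 0 0; 0 0 -150 0 0 0"
}}

```text
time: 45.58
position: [0.5374, 0.2872, 0.2061]
tool_rot: [0.999, 0.039, 0.005, -0.001]
ft_force: [1.3, 0.8, 0.4]
grip_width: 0.0611
grip_force: 0.0
```

Emit:
{"fn": "move_arm", "kwargs": {
  "series": "0 20 0 0 0 0; 0 55 0 0 0 0; 0 90 0 0 0 0; 0 125 0 0 0 0; 0 160 0 0 0 0; 0 190 0 0 0 0; 0 200 0 0 0 0; 0 200 0 0 0 0"
}}

```text
time: 46.25
position: [0.5507, 0.0845, 0.2005]
tool_rot: [0.999, 0.037, 0.0, 0.0]
ft_force: [0.1, -0.7, -0.2]
grip_width: 0.0607
grip_force: 0.0
```

```bash
python3 - <<'E'
from h import *
s=robot.camera("side"); c=robot.camera("top")
for k in (s,c):
  for t in ("powder_jar","guide_plate","beaker","dropper_bottle","stone_prism","lens","fragment"): print(t,[(np.round(d["xyz"],4),round(d["p"],2)) for d in robot.tip_of(k,t)[:1]])
to(.5,.1,.2,4)
I=s["img"]
cv2.imwrite("pics/k.png",np.hstack([cv2.resize(I[250:360,190:316],(400,350),interpolation=2),cv2.resize(I[130:230,330:445],(400,350),interpolation=2)])[:,:,::-1])
E
```

```text
powder_jar [(array([0.5371, 0.2848, 0.0031]), 0.88)]
guide_plate [(array([0.4733, 0.2904, 0.0009]), 0.93)]
beaker [(array([ 0.5247, -0.27  ,  0.0058]), 0.8)]
dropper_bottle [(array([ 0.5222, -0.3525,  0.0059]), 0.8)]
stone_prism [(array([ 0.4575, -0.3124,  0.0214]), 0.83)]
lens [(array([ 0.6626,  0.1885, -0.0007]), 0.56)]
fragment [(array([ 0.4468, -0.1209,  0.001 ]), 0.66)]
powder_jar [(array([5.347e-01, 2.820e-01, 2.000e-04]), 0.87)]
guide_plate [(array([0.4682, 0.2888, 0.0021]), 0.8)]
beaker [(array([ 0.5232, -0.2686,  0.001 ]), 0.78)]
dropper_bottle [(array([ 0.5259, -0.353 ,  0.0049]), 0.96)]
stone_prism [(array([ 0.4548, -0.312 ,  0.0286]), 0.97)]
lens [(array([ 6.609e-01,  1.889e-01, -4.000e-04]), 0.84)]
fragment [(array([ 0.4463, -0.1185,  0.0015]), 0.58)]
pos [0.5504 0.0869 0.2003] yaw 4.43 w 0.0608 gf 0.0 F [-0.4 -1.3 -0.2] t 47.05
shift [-49.2 -17.    0.3] rot [-0.   -0.    0.43] rows>= 2.0
```

View pics/k.png

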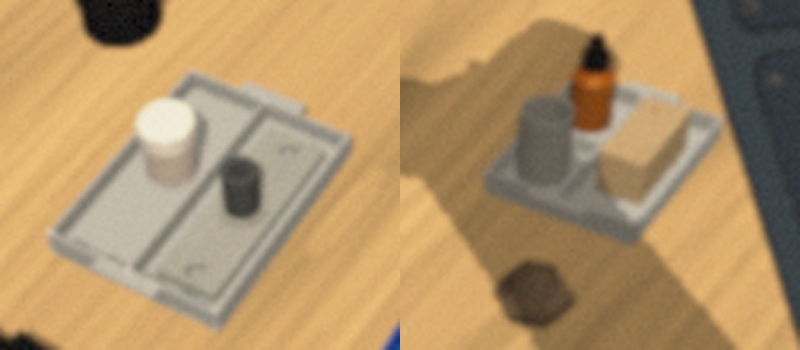

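The picture shows all five items in their compartments: the plate flat, the prism lying, and the jar, bottle and beaker upright. The bystanders have not moved.

```bash
python3 -c "
from rig import robot
print(robot.hand_in())"
```

```text
the job is handed in; nothing more can be done
None
```

Both kits are made up and the job is handed in; the last pictures showed all five items seated in their compartments and the lens and stone fragment unmoved, but the hand-in gave no verdict.

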